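Ply two rubber samples on the scale and hold the hardness tester on them

TASK

Build a rubber test stack on the bench scale: lay the wide solid disc flat in the centre of the steel pan, then the narrow disc centred on top of it with its white dot up. Then take the pocket hardness tester out of its stand and press its plunger lightly onto the white dot, the tester upright and its screen facing the same way as the scale's display, until about half of the plunger's stroke has gone in. Finish while still holding it there like that, and leave the other things on the table alone.

Things in the scene. Friction and masses are not known exactly. Their poses are not given: they have to be found in the camera images.
- disc_wide: The wide solid sample disc: dark rubber, 62 mm diameter, 14 mm thick, no hole, about 50 g. Lies flat on the table at the start. Origin: centre of its underside; z up.
- disc_narrow: The narrow sample disc: dark rubber, 46 mm diameter, 14 mm thick, about 30 g, with a white dot of 14 mm diameter in the middle of its top. Lies flat on the table, dot up, at the start. Origin: centre of its underside; z up.
- spot (a point): The centre of the white dot on the narrow disc's top face (14 mm above that disc's underside).
- scale: Bench scale, fixed: white body 270 mm (its x) by 210 mm, with a square steel pan 180 x 180 mm whose top is flat, rigid and 85 mm above the table. The blue display panel lies beyond the pan at the end to which its +x axis points, and is read from there; nothing stands above the pan. Origin: on the table under the pan's centre.
- pan_center (a point): The centre of the pan's top face, 85 mm above the table; axes as the scale's.
- display (a point): The middle of the scale's display panel, 126 mm from the pan's centre along the scale's +x, 62 mm above the table.
- tester: Pocket hardness tester, 0.18 kg, upright in its stand at the start: black flat-sided case 26 (x) by 40 (y) by 80 mm tall on a steel nose 20 mm in diameter, 30 mm long, with a plunger sticking out below. Origin: centre of the nose's lower end; z up: case from z = 30 to 110 mm, extended plunger's tip at z = -10 mm. Screen on its +x face. Grip it across the sides 40 mm apart (y).
- plunger (a joint): How far the tester's spring plunger is pushed in: 0 = fully out, 0.010 m = fully in (end stop). About 1 N starts it, then 0.7 N per mm: 4.5 N at half stroke, 8 N at the stop.
- tip (a point): The centre of the plunger's flat end (8 mm diameter); with the plunger out it lies 10 mm below the tester's origin, on the tester's axis.
- screen (a point): The middle of the tester's screen, on its +x face, 92 mm above the tester's origin.
- stand: The tester's stand, fixed: grey block 75 x 75 mm, 45 mm high, with a round 25 mm hole right through. The tester's nose hangs in the hole, its case resting on the block's top (tester's origin 15 mm above the table); it lifts straight up, clear after 40 mm. Origin: centre of its underside; same yaw as the tester at the start.
- gasket: A bystander: dark rubber ring, 62 mm outside, hole of 30 mm, 14 mm thick, flat on the table. Origin: centre of its underside. The wide disc, the narrow disc, this ring and the stand swap places from start to start.
- weight: A bystander: steel test weight with a knob, 42 mm diameter, 60 mm tall. Origin: centre of its underside.
- tape: A bystander: cardboard tape ring, 90 mm diameter, 24 mm tall. Origin: centre of its underside.
- jar: A bystander: white jar, 60 mm diameter, 100 mm tall. Origin: centre of its underside.
- carton: A bystander: small carton, 60 x 110 mm, 45 mm tall. Origin: centre of its underside.
- mouse: A bystander: black computer mouse, 105 x 60 mm, 34 mm tall. Origin: centre of its underside.
- driver: A bystander: screwdriver with a red handle lying flat, about 200 mm long.
Not all that is in view belongs to the job. Leave any purple or turquoise look-alike of the disc_narrow alone.

How it is judged:
By the outcome, as a careful person would: the job done as asked, in the order asked, and still so for the second after the job is handed in, while the arm keeps its last pose, push and grip.
It also fails if it takes over 72 s, if anything falls off the work surface, if the arm or the gripper's body presses on something with over 40 N, if the wrist force passes 120 N, or if a joint passes its speed limit or range.

ROBOT

A 7-joint arm with a two-finger parallel gripper is mounted at the origin on the work surface. World frame = base frame: x ahead of the robot, y to its left, z up, the work surface at z = 0. Lengths are in m, angles in rad, forces in N, time in s.
With the tool pointing down it reaches from about 0.4 to 0.9 m from the base axis. Payload 5.6 kg.
Tool frame: the origin (TCP) lies midway between the tips of the shut fingers; the grasp point (between the pads) lies 19 mm behind it; z points along the fingers, y is the direction in which the jaws open and shut (so a half turn about z gives the same grasp; the last joint's range is limited). The gripper opens to 92 mm and grips with 3 to 60 N. Pads are 20 mm wide; open, the fingers measure 128 mm over their backs; the gripper's body (75 mm by 189 mm) begins 69 mm behind the grasp point.
Start: joints at [1.168, 0.468, -0.012, 1.603, 0.006, 1.071, -0.056], TCP at [0.229, -0.608, 0.215] pointing down, gripper open.
Joint ranges: [-2.53, 2.53], [-0.31, 2.02], [-1.57, 1.55], [0.28, 2.44], [-1.29, 4.43], [0.15, 1.84], [-2.92, 2.92]. Speed limits (rad/s): [2.57, 2.57, 3.14, 3.14, 3.14, 3.14, 3.14].

INTERFACE

Orientations are given as a rotation vector (axis times angle).
In Python, from workcell import bot gives the robot as it stands.
- The arm moves only by the tool servo_tool, never from a script. Its argument "moves" is a list that holds one entry, the list of rows, each a list of 5 numbers: the shift along the world's x, y, z in m, then the turn about the world's z in rad, then the finger opening in m, from 0 to 0.0919. In form: [[[dx, dy, dz, turn, hand], ...]]. A call has 1 to 12 rows; each row shifts and turns the commanded pose from where the row before left it; what a row does not reach is not made up. A row lasts 1/10 s, in which the tool goes at most 50 mm and 8.59 degrees, less where a joint would pass 70% of its speed; a pose out of reach is approached as far as the arm can. A call is refused whole if a number of a shift passes 0.05 or a number of a turn 0.15, either way. A call with a gripper value outside its range is refused whole. The fingers move at their own pace and stop on an object; the grip force is fixed at half the most. Time passes only in rows, so rows that do not move let the fingers close. It gives the time, the measured TCP pose, the force and the opening at its end, in the units of the state.
- bot.read_state(): the state, without advancing time (a new reading comes with each control period).
- bot.capture(name): name is "scene" or "top"; returns the picture (420x560x3 uint8, blue, green, red); there is no depth.
- bot.camera_info(name): a dict with "fx", "fy", "cx", "cy" (pixels), "dist" ([k1, k2, p1, p2, k3] as OpenCV has them; the pictures are not rectified), "world_from_camera" (4x4, takes a point from camera to world coordinates). Camera axes: x right, y down, z forward; pixel columns grow to the right and rows downward; lengths in m; the calibration is good to about 2 mm. A picture is of the moment at which its call begins. camera_info takes no time and is no camera call.
- bot.job_done(): hands the job in, once; it reports no verdict.
The state is a dict: "time_s": time; "qpos": joint angles; "dq": joint speeds; "joint_efforts": joint torques, N m; "ee_pos": TCP position; "tool_rot": TCP orientation; "contact_force": force on the tool from outside, world axes, zero at the start; "moment": the same for the moment, N m; "opening": opening from 0.0 (shut) to 1.0 (fully open).
Only numpy, scipy, OpenCV 4.12 (cv2) and the standard library are available. Lean on these libraries where they do the work, as an engineer would, in place of code of your own. Each camera call takes 0.05 s, during which the arm holds its last target.

## Working session

There is one attempt and no reset: what is moved stays moved. The work goes in short steps, Python scripts to look and compute and a tool call to move; the robot and the scene stay as the last step left them, time stands still between calls to the robot, and variables do not carry over. Pictures are saved under pics/ and viewed, and the job is handed in when it is done.

Besides the shell and the picture viewer there is one more tool, called after "Emit:" as name([rows], argument=value, ...), one row to a line, values as JSON. servo_tool: Moves the arm, as the interface text tells. Its arguments: {"type":"object","properties":{"moves":{"type":"array","items":{"type":"array","items":{"type":"array","items":{"type":"number"}}}}},"required":["moves"]}

```bash
mkdir -p pics; ls; python3 - <<'E'
from workcell import bot
import cv2
for n in("scene","top"):
    cv2.imwrite(f"pics/{n}0.png",bot.capture(n)); c=bot.camera_info(n)
    print(n,c)
print(bot.read_state())
E
```

```text
pics
scene {'fx': 507.52980714491133, 'fy': 507.52980714491133, 'cx': 269.1489021456163, 'cy': 210.41919794598837, 'dist': array([-0.0762097,  0.       ,  0.       ,  0.       ,  0.       ]), 'world_from_camera': array([[ 0.5454063 ,  0.4874016 , -0.68188829,  1.53403208],
       [ 0.83812757, -0.32549753,  0.43771399, -0.62567699],
       [-0.00861046, -0.81024135, -0.58603312,  0.93972906],
       [ 0.        ,  0.        ,  0.        ,  1.        ]])}
top {'fx': 410.7611800120544, 'fy': 410.7611800120544, 'cx': 281.4094148588252, 'cy': 215.453371087833, 'dist': array([-0.08202645,  0.        ,  0.        ,  0.        ,  0.        ]), 'world_from_camera': array([[-9.24789688e-04, -9.94651565e-01,  1.03283146e-01,
         4.36387016e-01],
       [-9.99994979e-01,  6.06778441e-04, -3.11040018e-03,
         1.70046281e-02],
       [ 3.03109443e-03, -1.03285504e-01, -9.94647132e-01,
         1.23880032e+00],
       [ 0.00000000e+00,  0.00000000e+00,  0.00000000e+00,
         1.00000000e+00]])}
{'time_s': 0.1, 'qpos': array([ 1.16802574,  0.46826775, -0.0115961 ,  1.60349307,  0.00604913,
        1.07140708, -0.05629816]), 'dq': array([ 2.12508854e-03, -3.33265709e-03,  9.42961908e-04, -1.93844785e-03,
        6.82829765e-04,  1.85382022e-04,  7.53707146e-06]), 'joint_efforts': array([ 1.23117934e-03, -5.21641695e+01, -1.23518659e-02, -2.44363475e+01,
       -5.67903416e-02,  1.41329889e-02,  4.59843500e-05]), 'ee_pos': array([ 0.22858097, -0.6079421 ,  0.2137654 ]), 'tool_rot': array([-3.08945614e+00, -5.61748552e-01,  6.76179975e-04]), 'contact_force': array([-0.65410358, -0.97167267,  0.1856666 ]), 'moment': array([-0.07197962,  0.00180177, -0.0159608 ]), 'opening': 0.9976759410158549}
```

View pics/scene0.png

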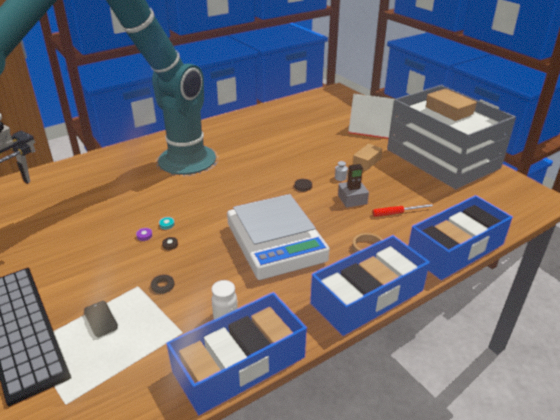

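View pics/top0.png

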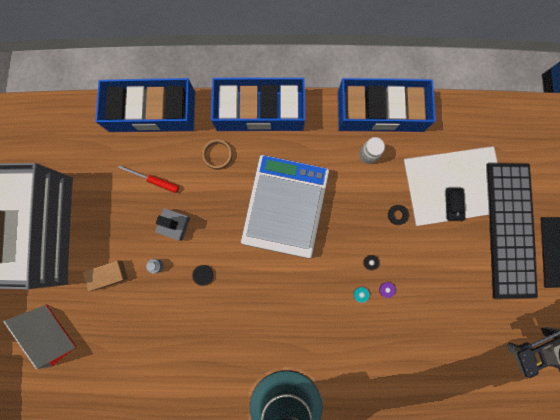

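Top view: the wide solid disc is at (203,275), the narrow disc with the white dot at (371,262), the gasket at (398,215), the tester in its stand at (171,224), and the scale around (287,210) with its display at (293,170). Next I zoom in and measure.

```bash
cat > h.py <<'E'
from workcell import bot
import numpy as np, cv2
def KD(n):
    c=bot.camera_info(n); K=np.array([[c['fx'],0,c['cx']],[0,c['fy'],c['cy']],[0,0,1.]]); return K,np.array(c['dist']),np.array(c['world_from_camera'])
def px2w(n,uv,z):
    K,D,T=KD(n); p=cv2.undistortPoints(np.array(uv,float).reshape(-1,1,2),K,D).reshape(-1,2)
    d=np.c_[p,np.ones(len(p))]@T[:3,:3].T; o=T[:3,3]; return o+d*((z-o[2])/d[:,2])[:,None]
def w2px(n,P):
    K,D,T=KD(n); R=T[:3,:3].T; t=-R@T[:3,3]
    return cv2.projectPoints(np.array(P,float).reshape(-1,1,3),cv2.Rodrigues(R)[0],t,K,D)[0].reshape(-1,2)
def blob(img,c,r,f):
    x,y=c; m=np.zeros(img.shape[:2],np.uint8); s=f(img).astype(np.uint8)
    m[y-r:y+r+1,x-r:x+r+1]=s[y-r:y+r+1,x-r:x+r+1]
    n,l,st,ce=cv2.connectedComponentsWithStats(m); i=1+np.argmax(st[1:,4]); return l==i,st[i],ce[i]
E
python3 - <<'E'
from h import *
t=cv2.imread("pics/top0.png")
f=lambda im: im.max(2)<70
for nm,c in (("wide",(203,275)),("narrow",(371,262))):
    m,st,ce=blob(t,c,16,f); 
    m=m.astype(np.uint8); cs=cv2.findContours(m,0,2)[0]; h=np.vstack(cs); print(nm,st,ce,cv2.minEnclosingCircle(h), px2w("top",[ce,cv2.minEnclosingCircle(h)[0]],0.01))
m,st,ce=blob(t,(371,262),6,lambda im: im.min(2)>120); print("dot",st,ce,px2w("top",[ce],.014))
def crop(a,n,x0,y0,x1,y1,k): cv2.imwrite("pics/"+n,cv2.resize(a[y0:y1,x0:x1],None,fx=k,fy=k,interpolation=cv2.INTER_CUBIC))
crop(t,"c1.png",130,180,230,300,5)
crop(t,"c2.png",230,145,340,265,5)
crop(t,"c3.png",340,190,420,310,5)
s=cv2.imread("pics/scene0.png"); crop(s,"c4.png",280,140,400,220,5)
E
```

```text
wide [193 265  20  20 323] [202.6996904  274.80495356] ((202.77586364746094, 274.8448181152344), 10.272510528564453) [[0.38658128 0.24752252 0.01      ]
 [0.38646419 0.24729295 0.01      ]]
narrow [364 255  15  15 140] [370.78571429 262.05714286] ((370.8214416503906, 262.0), 7.452059745788574) [[ 0.42375987 -0.25388194  0.01      ]
 [ 0.42392942 -0.25399295  0.01      ]]
dot [369 260   5   5  21] [371.14285714 262.19047619] [[ 0.42339996 -0.25406574  0.014     ]]
```

View pics/c1.png

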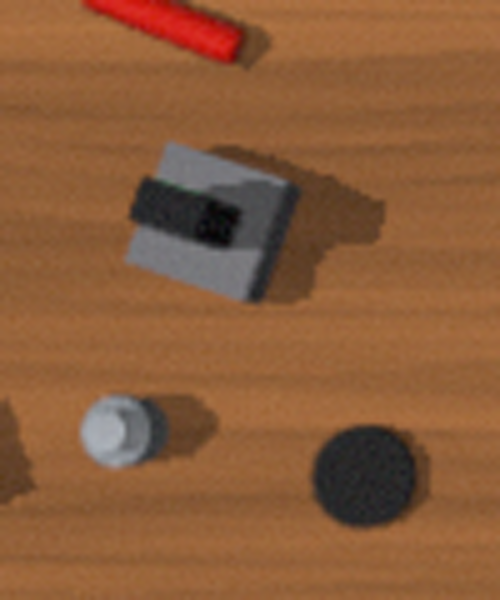

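View pics/c2.png

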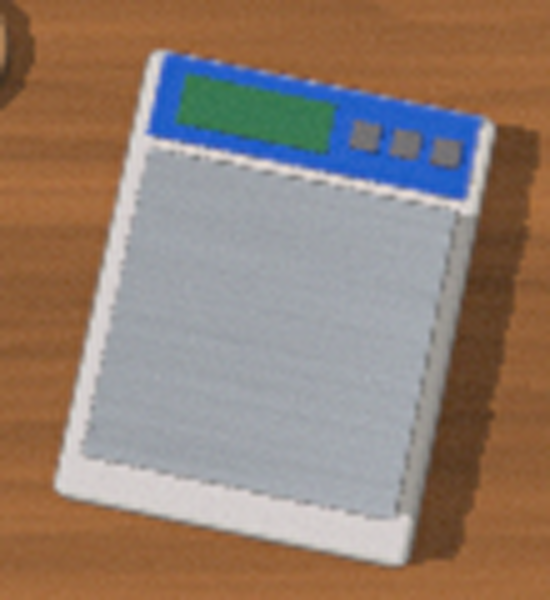

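View pics/c3.png

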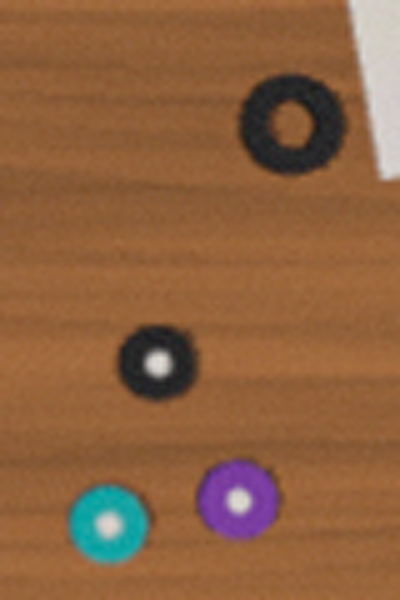

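View pics/c4.png

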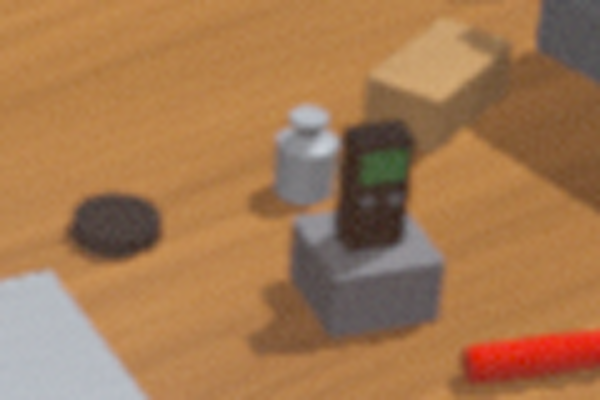

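```bash
python3 - <<'E'
from h import *
from scipy.optimize import least_squares
def cp(pts,x0,y0): return [((x+.5)/5-.5+x0,(y+.5)/5-.5+y0) for x,y in pts]
pan=px2w("top",cp([(150,150),(463,210),(397,518),(83,457)],230,145),.085)
print(pan.round(4),"centre",pan.mean(0)); 
def fit(P,half):
    q=np.array([[1,1],[1,-1],[-1,-1],[-1,1]])*half
    def r(v): c,s=np.cos(v[2]),np.sin(v[2]); return (q@np.array([[c,s],[-s,c]])+v[:2]-P[:,:2]).ravel()
    o=least_squares(r,[*P[:,:2].mean(0),0]); return o.x,o.fun.round(4)
print("pan",fit(pan,.09))
st=px2w("top",cp([(170,142),(287,183),(247,298),(127,262)],130,180),.045)
print("stand",fit(st,.0375))
# body check corners at z? display corners
s=cv2.imread("pics/scene0.png"); 
# cross-check: project fits into both
for n,f in(("top","pics/top0.png"),("scene","pics/scene0.png")):
    im=cv2.imread(f); k=1
    im=cv2.resize(im,None,fx=3,fy=3,interpolation=cv2.INTER_CUBIC)
    def draw(P,col): cv2.polylines(im,[np.int32((w2px(n,P)+.5)*3-.5)],True,col,1)
    def box(v,hx,hy,z): c,sn=np.cos(v[2]),np.sin(v[2]); return [[v[0]+c*a-sn*b,v[1]+sn*a+c*b,z] for a,b in((hx,hy),(hx,-hy),(-hx,-hy),(-hx,hy))]
    v=fit(pan,.09)[0]; draw(box(v,.09,.09,.085),(0,0,255))
    w=fit(st,.0375)[0]; draw(box(w,.0375,.0375,.045),(0,0,255)); draw(box(w,.013,.02,.125),(0,255,255)); draw(box(w,.013,.02,.045),(0,255,255))
    a=np.linspace(0,2*np.pi,40)
    for x,y,r in((.3866,.2475,.031),(.4236,-.254,.023)):
        for z in(0,.014): draw(np.c_[x+r*np.cos(a),y+r*np.sin(a),0*a+z],(0,255,0))
    if n=="top": 
        cv2.imwrite("pics/o1.png",im[440:900,360:1140])
    else: cv2.imwrite("pics/o2.png",im[420:840,450:1200])
E
```

```text
[[ 0.6735  0.0756  0.085 ]
 [ 0.6388 -0.1029  0.085 ]
 [ 0.4638 -0.0639  0.085 ]
 [ 0.4982  0.1124  0.085 ]] centre [0.56858601 0.00530551 0.085     ]
pan (array([ 0.56858601,  0.00530551, -0.20280497]), array([ 0.0013, -0.0002, -0.0002,  0.0019, -0.0015, -0.0008,  0.0004,
       -0.0008]))
stand (array([ 0.53591005,  0.33656289, -0.31391003]), array([ 0.0005,  0.0004,  0.0017, -0.0008, -0.0022,  0.0003, -0.    ,
        0.0001]))
```

View pics/o1.png

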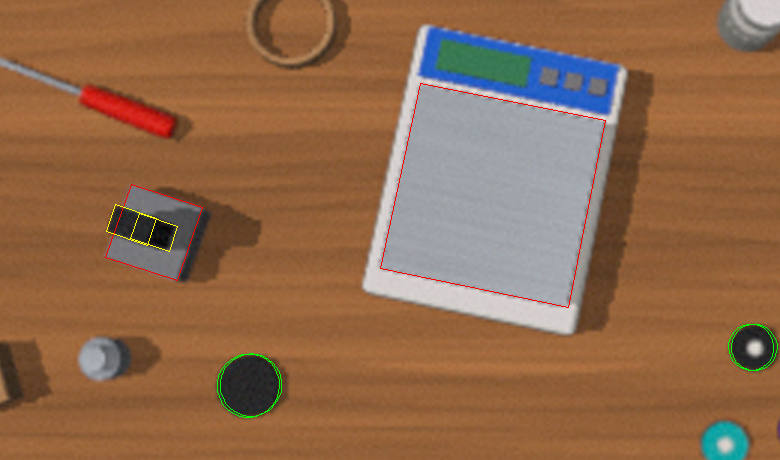

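View pics/o2.png

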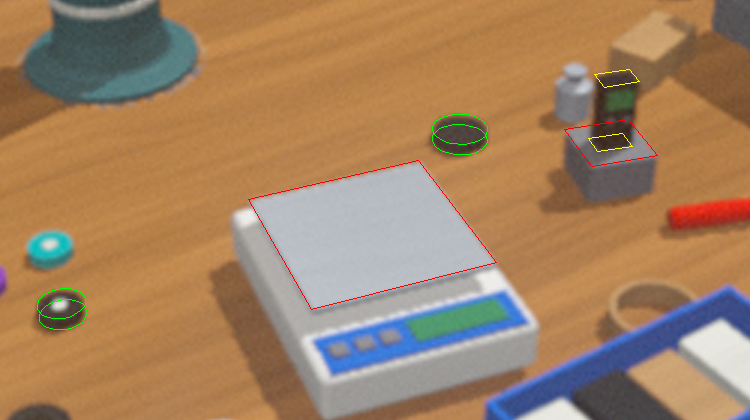

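The fit overlays match both pictures. The estimates are: pan centre (0.5686, 0.0053) with yaw -0.203, tester (0.536, 0.3366) with yaw -0.314, wide disc (0.3866, 0.2475), and narrow disc (0.4236, -0.254). I'll go to the wide disc first.

Emit:
servo_tool([
  [[0.0215, 0.0385, 0, 0, 0.09], [0.0215, 0.0385, 0, 0, 0.09], [0.0215, 0.0385, 0, 0, 0.09], [0.0215, 0.0385, 0, 0, 0.09], [0.0215, 0.0385, 0, 0, 0.09], [0.0215, 0.0385, 0, 0, 0.09], [0.0215, 0.0385, 0, 0, 0.09], [0.0215, 0.0385, 0, 0, 0.09], [0, 0.045, 0, 0, 0.09], [0, 0.045, 0, 0, 0.09], [0, 0.045, 0, 0, 0.09], [0, 0.045, 0, 0, 0.09]],
])

```text
time_s: 1.3
ee_pos: [0.4003, -0.1186, 0.2145]
tool_rot: [3.091, 0.562, -0.0]
contact_force: [-0.0, -0.1, 1.0]
opening: 0.979
```

Emit:
servo_tool([
  [[-0.0016, 0.0408, 0, 0, 0.0919], [-0.0016, 0.0408, 0, 0, 0.0919], [-0.0016, 0.0408, 0, 0, 0.0919], [-0.0016, 0.0408, 0, 0, 0.0919], [-0.0016, 0.0408, 0, 0, 0.0919], [-0.0016, 0.0408, 0, 0, 0.0919], [-0.0016, 0.0408, 0, 0, 0.0919], [-0.0016, 0.0408, 0, 0, 0.0919], [-0.0012, 0.0411, 0, 0, 0.0919], [0, 0, -0.04, 0, 0.0919], [0, 0, -0.04, 0, 0.0919], [0, 0, -0.04, 0, 0.0919]],
])

```text
time_s: 2.5
ee_pos: [0.3866, 0.2473, 0.0932]
tool_rot: [-3.091, -0.563, -0.001]
contact_force: [1.0, 0.1, 0.1]
opening: 1.0
```

```bash
python3 - <<'E'
from h import *
s=bot.read_state(); print(s['qpos'].round(3),s['ee_pos'].round(4),s['tool_rot'].round(4),s['contact_force'].round(2))
E
```

```text
[-0.139  0.407 -0.59   2.123  0.347  0.704 -2.17 ] [0.3866 0.2473 0.0932] [-3.0905e+00 -5.6300e-01 -6.0000e-04] [1.01 0.07 0.05]
```

Emit:
servo_tool([
  [[0, 0, -0.035, 0, 0.0919], [0, 0, -0.03, 0, 0.0919], [0, 0, -0.015, 0, 0.0919], [0, 0, -0.009, 0, 0.0919], [0, 0, 0, 0, 0.0919], [0, 0, 0, 0, 0.05], [0, 0, 0, 0, 0.05], [0, 0, 0, 0, 0.05], [0, 0, 0, 0, 0.05], [0, 0, 0, 0, 0.05], [0, 0, 0, 0, 0.05]],
])

```text
time_s: 3.6
ee_pos: [0.3873, 0.2472, 0.0062]
tool_rot: [3.091, 0.562, 0.002]
contact_force: [-0.5, -1.0, 6.3]
opening: 0.667
```

Emit:
servo_tool([
  [[0, 0, 0.025, 0, 0.05], [0, 0, 0.045, 0, 0.05], [0, 0, 0.045, 0, 0.05], [0, 0, 0.045, 0, 0.05], [0.026, -0.0346, 0, 0, 0.05], [0.026, -0.0346, 0, 0, 0.05], [0.026, -0.0346, 0, 0, 0.05], [0.026, -0.0346, 0, 0, 0.05], [0.026, -0.0346, 0, 0, 0.05], [0.026, -0.0346, 0, 0, 0.05], [0.026, -0.0346, 0, 0, 0.05], [0, 0, 0, 0, 0.05]],
])

```text
time_s: 4.8
ee_pos: [0.5714, -0.0019, 0.1649]
tool_rot: [3.091, 0.547, 0.001]
contact_force: [-1.0, -0.7, -0.9]
opening: 0.66
```

```bash
python3 - <<'E'
from h import *
s=bot.read_state(); print(s['qpos'].round(3),s['ee_pos'].round(4),s['tool_rot'].round(4),s['contact_force'].round(2))
im=bot.capture("scene"); cv2.imwrite("pics/s1.png",cv2.resize(im[120:300,180:400],None,fx=3,fy=3))
E
```

```text
[ 0.346  0.453 -0.514  1.818  0.273  0.94  -1.508] [ 0.5714 -0.0019  0.1649] [3.0912e+00 5.4680e-01 7.0000e-04] [-1.03 -0.67 -0.86]
```

View pics/s1.png

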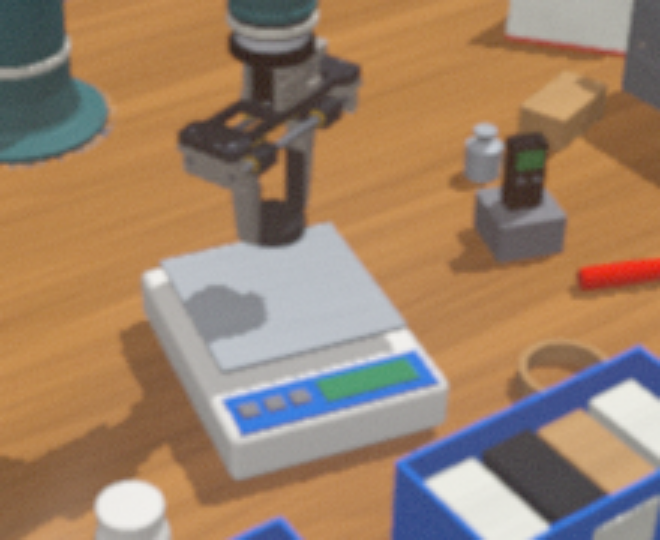

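Emit:
servo_tool([
  [[0, 0, -0.03, 0, 0.05], [0, 0, -0.03, 0, 0.05], [0, 0, 0, 0, 0.05], [0, 0, 0, 0, 0.05]],
])

```text
time_s: 5.25
ee_pos: [0.5682, 0.0062, 0.1058]
tool_rot: [-3.09, -0.565, 0.001]
contact_force: [0.2, -0.4, -0.8]
opening: 0.658
```

Emit:
servo_tool([
  [[0, 0, -0.008, 0, 0.05], [0, 0, -0.004, 0, 0.05], [0, 0, -0.001, 0, 0.05], [0, 0, 0, 0, 0.05], [0, 0, 0, 0, 0.05]],
])

```text
time_s: 5.75
ee_pos: [0.5691, 0.0049, 0.0929]
tool_rot: [3.091, 0.562, 0.001]
contact_force: [-0.5, 0.2, -0.2]
opening: 0.663
```

Emit:
servo_tool([
  [[0, 0, -0.001, 0, 0.05], [0, 0, 0, 0, 0.05], [0, 0, -0.001, 0, 0.05], [0, 0, 0, 0, 0.05]],
])

```text
time_s: 6.15
ee_pos: [0.5689, 0.0049, 0.0912]
tool_rot: [3.091, 0.562, 0.0]
contact_force: [-1.6, -0.4, 4.6]
opening: 0.661
```

Emit:
servo_tool([
  [[0, 0, 0, 0, 0.0919], [0, 0, 0, 0, 0.0919], [0, 0, 0, 0, 0.0919], [0, 0, 0, 0, 0.0919], [0, 0, 0.02, 0, 0.0919], [0, 0, 0.04, 0, 0.0919], [-0.0207, -0.037, 0.01, 0, 0.0919], [-0.0207, -0.037, 0, 0, 0.0919], [-0.0207, -0.037, 0, 0, 0.0919], [-0.0207, -0.037, 0, 0, 0.0919], [-0.0207, -0.037, 0, 0, 0.0919], [-0.0207, -0.037, 0, 0, 0.0919]],
])

```text
time_s: 7.35
ee_pos: [0.4436, -0.2185, 0.1607]
tool_rot: [3.09, 0.562, 0.0]
contact_force: [0.4, -0.3, 0.1]
opening: 0.997
```

```bash
python3 - <<'E'
from h import *
im=bot.capture("top"); cv2.imwrite("pics/t2.png",im); cv2.imwrite("pics/t2c.png",cv2.resize(im[140:310,220:420],None,fx=3,fy=3,interpolation=2))
im=bot.capture("scene"); cv2.imwrite("pics/s2.png",im); cv2.imwrite("pics/s2c.png",cv2.resize(im[140:310,140:360],None,fx=3,fy=3,interpolation=2))
E
```

```text
(no output)
```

View pics/t2c.png

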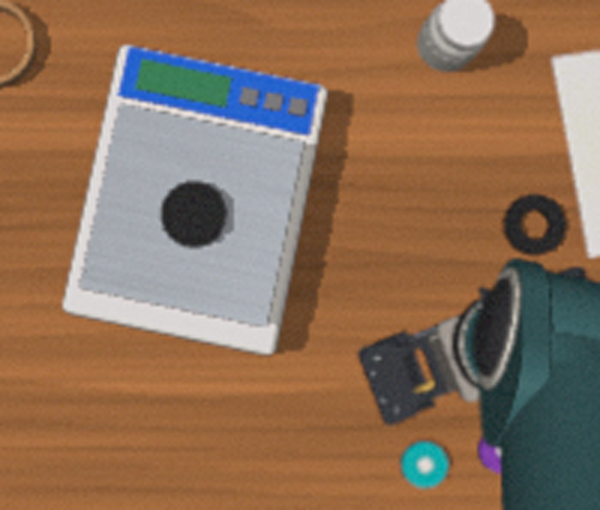

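View pics/s2c.png

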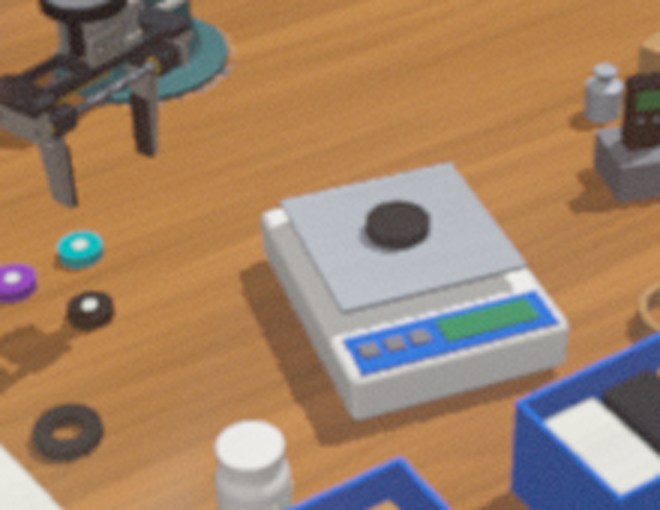

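The wide disc is flat on the pan at about (285,211) in the full top picture. I'll measure its offset.

```bash
python3 - <<'E'
from h import *
from scipy.optimize import least_squares
for n,c in(("top",(285,211)),("scene",(272,214))):
    im=cv2.imread("pics/t2.png" if n=="top" else "pics/s2.png")
    m,st,ce=blob(im,c,17,lambda i:i.max(2)<75)
    print(n,st,ce)
    if n=="top":print(px2w(n,[ce,[st[0]+(st[2]-1)/2,st[1]+(st[3]-1)/2]],.099))
    else:
        P=lambda x,y:w2px(n,[(x,y,.092)])[0]
        print(least_squares(lambda v:P(*v)-ce,[.57,0]).x)
E
```

```text
top [274 201  22  21 358] [284.25418994 210.97765363]
[[0.56730594 0.00548309 0.099     ]
 [0.56724274 0.00479661 0.099     ]]
scene [263 215  19   8  55] [271.29090909 219.14545455]
[ 0.58569854 -0.01014911]
```

Emit:
servo_tool([
  [[-0.0208, -0.0373, 0, 0, 0.0919], [0, 0, -0.03, 0, 0.0919], [0, 0, -0.045, 0, 0.0919], [0, 0, -0.04, 0, 0.0919], [0, 0, -0.025, 0, 0.0919], [0, 0, -0.015, 0, 0.0919], [0, 0, 0, 0, 0.0919], [0, 0, 0, 0, 0.0919]],
])

```text
time_s: 8.25
ee_pos: [0.4243, -0.2539, 0.0058]
tool_rot: [-3.09, -0.563, -0.0]
contact_force: [0.7, 0.4, 0.4]
opening: 0.998
```

Emit:
servo_tool([
  [[0, 0, 0, 0, 0.03], [0, 0, 0, 0, 0.03], [0, 0, 0, 0, 0.03], [0, 0, 0, 0, 0.03], [0, 0, 0, 0, 0.03], [0, 0, 0, 0, 0.03], [0, 0, 0, 0, 0.03]],
])

```text
time_s: 8.95
ee_pos: [0.4239, -0.2545, 0.0057]
tool_rot: [3.091, 0.562, 0.0]
contact_force: [0.1, -0.0, 1.9]
opening: 0.49
```

Emit:
servo_tool([
  [[0, 0, 0.025, 0, 0.03], [0, 0, 0.045, 0, 0.03], [0, 0, 0.045, 0, 0.03], [0, 0, 0.045, 0, 0.03], [0.0206, 0.037, 0, 0, 0.03], [0.0206, 0.037, 0, 0, 0.03], [0.0206, 0.037, 0, 0, 0.03], [0.0206, 0.037, 0, 0, 0.03], [0.0206, 0.037, 0, 0, 0.03], [0.0206, 0.037, 0, 0, 0.03], [0.0206, 0.037, 0, 0, 0.03], [0, 0, 0, 0, 0.03]],
])

```text
time_s: 10.15
ee_pos: [0.5697, 0.0118, 0.1658]
tool_rot: [-3.085, -0.575, -0.004]
contact_force: [0.4, 1.2, -0.1]
opening: 0.487
```

Emit:
servo_tool([
  [[0, 0, -0.025, 0, 0.03], [0, 0, -0.02, 0, 0.03], [0, 0, -0.01, 0, 0.03], [0, 0, 0, 0, 0.03], [0, 0, 0, 0, 0.03], [0, 0, 0, 0, 0.03]],
])

```text
time_s: 10.75
ee_pos: [0.5687, 0.0045, 0.1116]
tool_rot: [3.091, 0.561, 0.003]
contact_force: [0.8, -0.3, -0.4]
opening: 0.483
```

Emit:
servo_tool([
  [[0, 0, -0.003, 0, 0.03], [0, 0, -0.002, 0, 0.03], [0, 0, 0, 0, 0.03], [0, 0, -0.001, 0, 0.03], [0, 0, 0, 0, 0.03], [0, 0, 0, 0, 0.03]],
])

```text
time_s: 11.35
ee_pos: [0.5681, 0.0046, 0.1047]
tool_rot: [3.091, 0.562, 0.0]
contact_force: [-0.5, -0.8, 2.4]
opening: 0.488
```

Emit:
servo_tool([
  [[0, 0, 0, 0, 0.075], [0, 0, 0, 0, 0.075], [0, 0, 0, 0, 0.075], [0, 0, 0, 0, 0.075], [0, 0, 0.02, 0, 0.075], [0, 0, 0.045, 0, 0.075], [0, 0, 0.045, 0, 0.075], [0, 0, 0, 0.145, 0.075], [0, 0.02, 0, 0.145, 0.075], [0, 0.02, 0, 0.145, 0.075], [0, 0.02, 0, 0.145, 0.075], [0, 0.02, 0, 0.145, 0.075]],
])

```text
time_s: 12.55
ee_pos: [0.5679, 0.0853, 0.2147]
tool_rot: [2.686, 1.629, 0.0]
contact_force: [0.0, 0.1, 0.3]
opening: 0.816
```

Emit:
servo_tool([
  [[-0.002, 0.01, 0, 0.145, 0.0919], [-0.003, 0.015, 0, 0.145, 0.0919], [-0.003, 0.015, 0, 0.145, 0.0919], [-0.003, 0.015, 0, 0.145, 0.0919], [-0.003, 0.02, 0, 0.145, 0.0919], [-0.003, 0.02, 0, 0.145, 0.0919], [-0.003, 0.02, 0, 0.145, 0.0919], [-0.003, 0.02, 0, 0.145, 0.0919], [-0.003, 0.02, 0, 0.145, 0.0919], [-0.003, 0.02, 0, 0.145, 0.0919], [0, 0.02, 0, 0.145, 0.0919], [0, 0.0, 0, 0.147, 0.0919]],
])

```text
time_s: 13.75
ee_pos: [0.5379, 0.2827, 0.2149]
tool_rot: [-0.477, -3.105, -0.003]
contact_force: [0.6, 0.2, -0.8]
opening: 1.002
```

```bash
python3 - <<'E'
from h import *
from scipy.spatial.transform import Rotation as R
s=bot.read_state(); M=R.from_rotvec(s['tool_rot']).as_matrix(); print(s['time_s'],s['qpos'].round(3),s['ee_pos'].round(4),"jaw yaw",np.arctan2(M[1,1],M[0,1]),M[:,2].round(4))
im=bot.capture("top"); cv2.imwrite("pics/t3.png",im); cv2.imwrite("pics/t3c.png",cv2.resize(im[140:300,140:340],None,fx=4,fy=3.7,interpolation=2)) 
im=bot.capture("scene"); cv2.imwrite("pics/s3.png",im); cv2.imwrite("pics/s3c.png",cv2.resize(im[100:310,200:420],None,fx=3,fy=3,interpolation=2)[:600])
E
```

```text
13.75 [ 0.215  0.676 -1.109  1.663  0.64   1.212  0.223] [0.5379 0.2827 0.2149] jaw yaw 1.265709042978735 [-0.     0.002 -1.   ]
```

View pics/t3c.png

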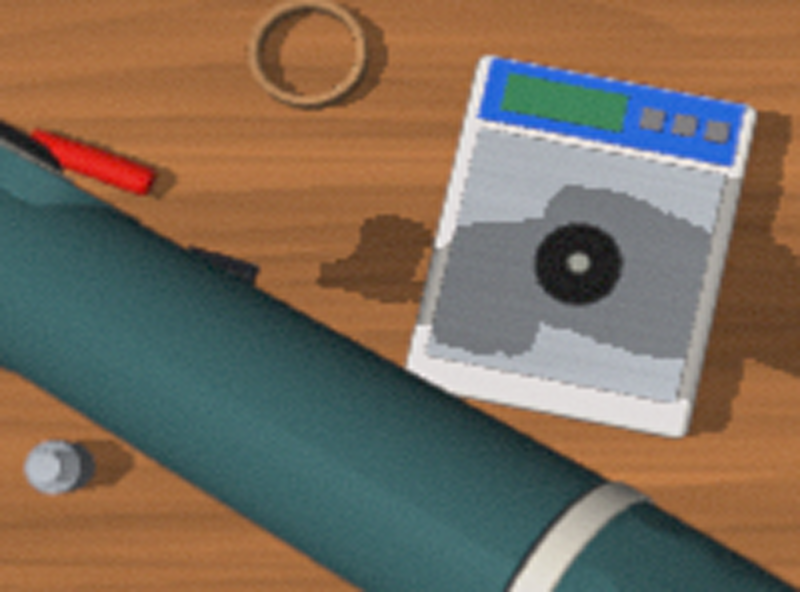

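View pics/s3c.png

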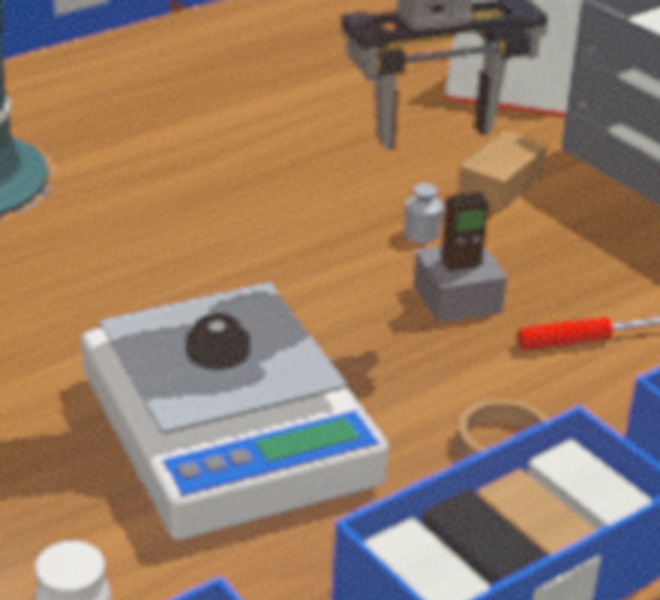

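The stack sits on the pan with the dot up, at about (284,210) in the top picture. Now I'll measure the dot.

```bash
python3 - <<'E'
from h import *
im=cv2.imread("pics/t3.png"); print(im[203:218,277:293].max(2))
m,st,ce=blob(im,(284,211),5,lambda i:i.min(2)>95); print(st,ce)
w=im[203:219,277:293].mean(2).astype(float); w=np.clip(w-60,0,None); yy,xx=np.mgrid[203:219,277:293]; k=(xx-ce[0])**2+(yy-ce[1])**2<16
c2=[(w*xx*k).sum()/(w*k).sum(),(w*yy*k).sum()/(w*k).sum()]; print(c2,px2w("top",[ce,c2],.113))
im=cv2.imread("pics/s3.png"); m,st,ce=blob(im,(272,209),7,lambda i:i.min(2)>80); print(st,ce,px2w("scene",[ce],.113))
m,st,ce=blob(cv2.imread("pics/t3.png"),(284,211),17,lambda i:i.max(2)<60); print(st,px2w("top",[[st[0]+(st[2]-1)/2,st[1]+(st[3]-1)/2]],.105))
E
```

```text
[[ 58  40  34  27  36  34  28  35  37  31  31  28  30  40  53  87]
 [ 34  33  26  38  28  25  32  35  35  32  36  36  34  26  32  45]
 [ 30  34  39  38  31  37  32  37  35  26  38  33  34  31  38  33]
 [ 28  36  28  31  29  36  29  30  30  34  25  41  39  32  28  32]
 [ 29  30  29  37  26  31  35  41  38  29  27  35  31  34  24  24]
 [ 33  31  34  32  33  46  71 101  83  57  29  33  31  31  29  31]
 [ 38  34  37  28  42  97 152 156 151 124  46  30  28  32  29  38]
 [ 25  32  39  26  60 128 157 158 155 149  72  31  33  31  33  37]
 [ 37  31  37  34  52 111 161 158 154 148  78  34  36  34  37  34]
 [ 36  30  38  21  47  86 153 155 152 120  51  31  33  32  33  27]
 [ 37  33  30  31  32  44  84  97  95  57  33  31  32  33  35  32]
 [ 29  37  32  31  30  30  38  41  44  34  36  38  33  32  27  34]
 [ 29  35  26  39  33  33  28  30  36  32  35  33  38  35  28  33]
 [ 32  31  37  34  37  34  29  26  35  31  35  41  31  30  35  33]
 [ 27  33  30  39  35  35  34  30  37  23  30  26  34  28  31  37]]
[282 209   5   4  18] [284.22222222 210.5       ]
[np.float64(284.18660011518523), np.float64(210.51199846419655)] [[0.56702443 0.00571061 0.113     ]
 [0.56699116 0.00580896 0.113     ]]
[265 202  15   6  58] [271.93103448 203.5862069 ] [[0.54877809 0.01637866 0.113     ]]
[274 201  21  21 326] [[0.56655468 0.00625008 0.105     ]]
```

Emit:
servo_tool([
  [[-0.0028, 0.0286, 0, 0, 0.0919], [0, 0.028, 0, 0, 0.0919], [0, 0, 0, 0, 0.0919], [0, 0, -0.04, 0, 0.0919], [0, 0, -0.04, 0, 0.0919], [0, 0, -0.03, 0, 0.0919], [0, 0, -0.02, 0, 0.0919], [0, 0, 0, 0, 0.0919], [0, 0, 0, 0, 0.0919]],
])

```text
time_s: 14.75
ee_pos: [0.5367, 0.3363, 0.0855]
tool_rot: [0.495, 3.102, 0.001]
contact_force: [-0.7, -0.6, 0.8]
opening: 0.999
```

```bash
python3 - <<'E'
from h import *
from scipy.spatial.transform import Rotation as R
s=bot.read_state(); M=R.from_rotvec(s['tool_rot']).as_matrix(); print(s['qpos'].round(3),s['ee_pos'].round(4),"jaw yaw",np.arctan2(M[1,1],M[0,1]),M[:,2].round(4))
print(px2w("scene",[[271.3,208.7]],.113))
im=bot.capture("scene"); cv2.imwrite("pics/s4c.png",cv2.resize(im[110:230,300:420],None,fx=5,fy=5,interpolation=2)) 
E
```

```text
[ 0.035  0.838 -0.967  1.694  0.785  1.046  0.055] [0.5367 0.3363 0.0855] jaw yaw 1.2544869471208149 [ 6.e-04  8.e-04 -1.e+00]
[[0.5685485  0.00127916 0.113     ]]
```

View pics/s4c.png

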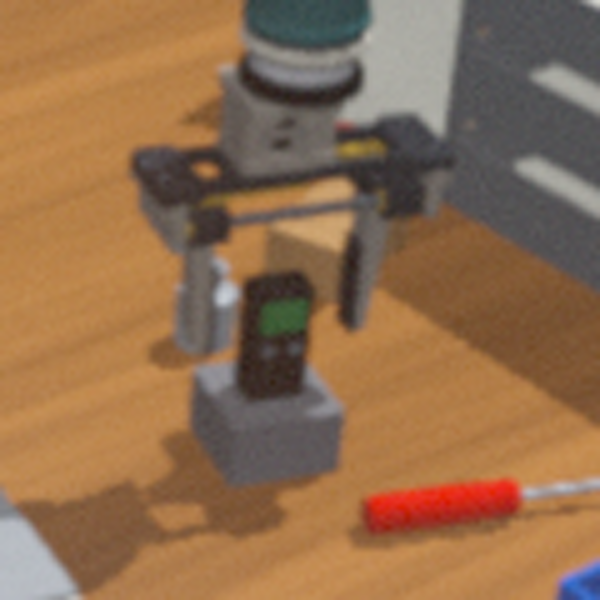

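The fingers straddle the tester evenly: inner edges are at about 212 and 345 in the crop, and the case centre is at about 275. I'll close the gripper.

Emit:
servo_tool([
  [[0, 0, 0, 0, 0.025], [0, 0, 0, 0, 0.025], [0, 0, 0, 0, 0.025], [0, 0, 0, 0, 0.025], [0, 0, 0, 0, 0.025], [0, 0, 0, 0, 0.025], [0, 0, 0, 0, 0.025], [0, 0, 0, 0, 0.025]],
])

```text
time_s: 15.6
ee_pos: [0.5362, 0.3362, 0.0845]
tool_rot: [-0.492, -3.103, -0.0]
contact_force: [0.2, 0.9, -0.2]
opening: 0.434
```

```bash
python3 - <<'E'
from h import *
s=bot.read_state(); print(s['ee_pos'].round(4),s['contact_force'].round(2),s['moment'].round(3))
im=bot.capture("scene"); cv2.imwrite("pics/s5.png",im);cv2.imwrite("pics/s5c.png",cv2.resize(im[110:230,300:420],None,fx=5,fy=5,interpolation=2)) 
E
```

```text
[0.5362 0.3362 0.0845] [ 0.17  0.87 -0.16] [-0.006 -0.182  0.022]
```

View pics/s5c.png

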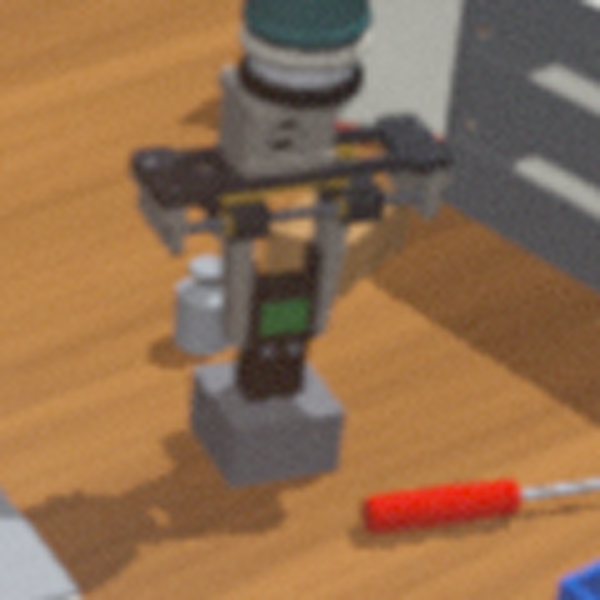

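Emit:
servo_tool([
  [[0, 0, 0.02, 0, 0.025], [0, 0, 0.04, 0, 0.025], [0, 0, 0.04, 0, 0.025], [0, 0, 0.04, 0, 0.025], [0, 0, 0.03, 0, 0.025], [0, 0, 0, 0, 0.025]],
])

```text
time_s: 16.25
ee_pos: [0.5371, 0.3384, 0.2607]
tool_rot: [0.491, 3.097, 0.009]
contact_force: [0.4, 0.4, -1.7]
opening: 0.433
```

Emit:
servo_tool([
  [[0.0039, -0.0314, 0, 0.014, 0.025], [0.0039, -0.0414, 0, 0.014, 0.025], [0.0039, -0.0414, 0, 0.014, 0.025], [0.0039, -0.0414, 0, 0.014, 0.025], [0.0039, -0.0414, 0, 0.014, 0.025], [0.0039, -0.0414, 0, 0.014, 0.025], [0.0039, -0.0414, 0, 0.014, 0.025], [0.0042, -0.0315, 0, 0.013, 0.025], [0, -0.02, 0, 0, 0.025], [0, 0, 0, 0, 0.025], [0, 0, 0, 0, 0.025], [0, 0, 0, 0, 0.025]],
])

```text
time_s: 17.45
ee_pos: [0.5672, 0.0065, 0.2547]
tool_rot: [-0.316, -3.125, -0.001]
contact_force: [0.1, -0.5, -2.3]
opening: 0.438
```

```bash
python3 - <<'E'
from h import *
from scipy.spatial.transform import Rotation as R
s=bot.read_state(); M=R.from_rotvec(s['tool_rot']).as_matrix(); print(s['qpos'].round(3),s['ee_pos'].round(4),s['contact_force'].round(2),"jaw yaw",np.arctan2(M[1,1],M[0,1])-np.pi/2,M[:,2].round(4))
im=bot.capture("scene"); cv2.imwrite("pics/s6.png",im);cv2.imwrite("pics/s6c.png",cv2.resize(im[110:270,200:360],None,fx=3.75,fy=3.75,interpolation=2)) 
E
```

```text
[ 0.799  0.616 -1.235  1.715  0.609  1.26   0.792] [0.5672 0.0065 0.2547] [ 0.14 -0.53 -2.3 ] jaw yaw -0.2015684567386935 [-2.e-04  5.e-04 -1.e+00]
```

View pics/s6c.png

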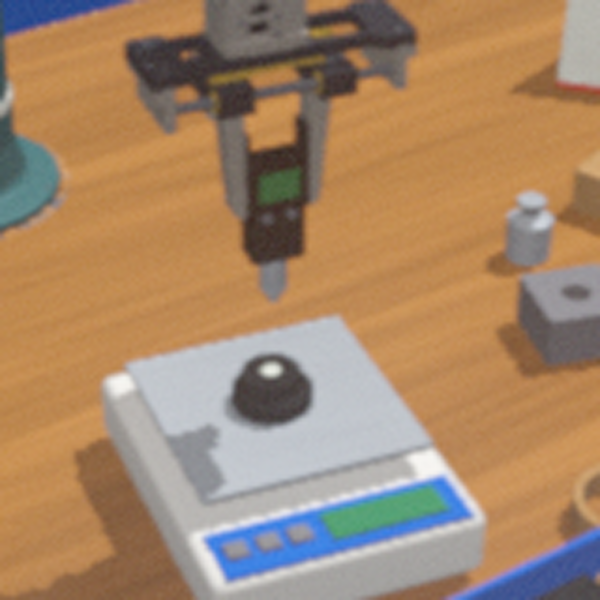

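Emit:
servo_tool([
  [[0, 0, -0.025, 0, 0.025], [0, 0, -0.02, 0, 0.025], [0, 0, -0.01, 0, 0.025], [0, 0, 0, 0, 0.025], [0, 0, 0, 0, 0.025]],
])

```text
time_s: 18.0
ee_pos: [0.5681, 0.0058, 0.2003]
tool_rot: [0.318, 3.125, 0.001]
contact_force: [-0.4, -0.1, -1.2]
opening: 0.431
```

```bash
python3 - <<'E'
from h import *
s=bot.read_state(); print(s['ee_pos'].round(4),s['contact_force'].round(2))
fs=[]
for i in range(4):
    im=bot.capture("scene"); s=bot.read_state(); fs.append(s['contact_force'])
print(np.mean(fs,0).round(2),np.std(fs,0).round(2),s['ee_pos'].round(4))
cv2.imwrite("pics/s7.png",im);cv2.imwrite("pics/s7c.png",cv2.resize(im[150:230,230:310],None,fx=7.5,fy=7.5,interpolation=2)) 
p=s['ee_pos']; print("tip px",w2px("scene",[(p[0],p[1],p[2]-.0795)]),"dot px",w2px("scene",[(.567,.0055,.113)]),"case base",w2px("scene",[(p[0],p[1],p[2]-.0395)]))
im=bot.capture("top"); cv2.imwrite("pics/t7c.png",cv2.resize(im[140:290,220:360],None,fx=4,fy=4,interpolation=2)) 
E
```

```text
[0.5681 0.0058 0.2003] [-0.39 -0.12 -1.17]
[-0.1  -0.47 -2.08] [0.27 0.38 0.32] [0.5682 0.0051 0.2005]
tip px [[272.36517999 205.86949328]] dot px [[272.25800975 207.94281516]] case base [[272.29348584 193.96935943]]
```

View pics/s7c.png

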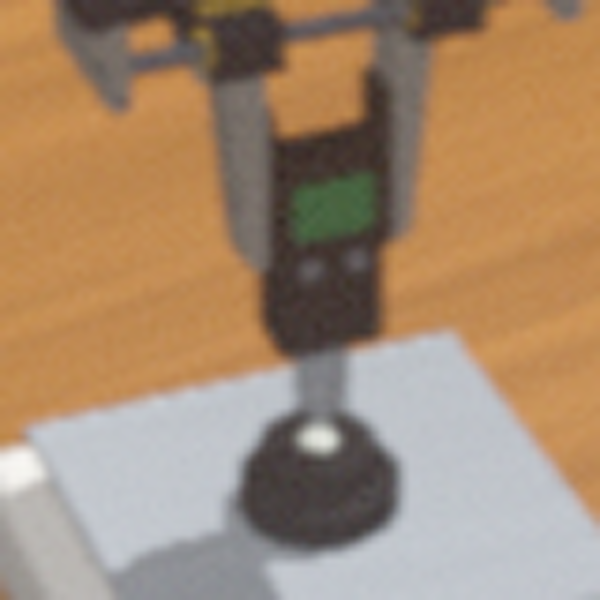

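View pics/t7c.png

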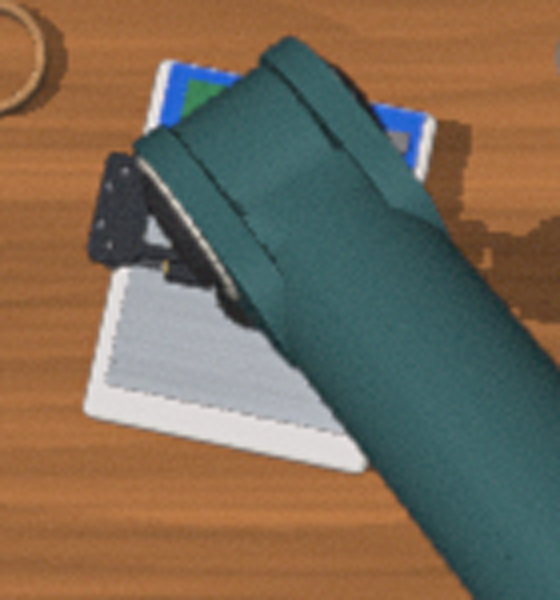

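Emit:
servo_tool([
  [[0, 0, -0.004, 0, 0.025], [0, 0, -0.002, 0, 0.025], [0, 0, 0, 0, 0.025], [0, 0, 0, 0, 0.025]],
])

```text
time_s: 18.65
ee_pos: [0.5677, 0.0049, 0.1935]
tool_rot: [-0.32, -3.125, -0.0]
contact_force: [-0.3, 1.3, -2.0]
opening: 0.438
```

```bash
cat > f.py <<'E'
from h import *
fs=[];ps=[]
for i in range(5):
    im=bot.capture("scene"); s=bot.read_state(); fs.append(s['contact_force']);ps.append(s['ee_pos'])
print(s['time_s'],np.mean(fs,0).round(2),np.std(fs,0).round(2),np.mean(ps,0).round(4))
cv2.imwrite("pics/last.png",im)
E
python3 f.py
```

```text
18.9 [ 0.05  0.27 -1.74] [0.46 0.76 0.46] [0.5677 0.0049 0.1936]
```

Emit:
servo_tool([
  [[0, 0, -0.002, 0, 0.025], [0, 0, -0.001, 0, 0.025], [0, 0, 0, 0, 0.025], [0, 0, 0, 0, 0.025]],
])

```text
time_s: 19.3
ee_pos: [0.5679, 0.005, 0.1908]
tool_rot: [0.32, 3.125, 0.0]
contact_force: [0.8, 0.2, 0.3]
opening: 0.436
```

```bash
python3 f.py
```

```text
19.55 [0.03 0.07 0.38] [0.51 0.35 0.38] [0.5679 0.005  0.1908]
```

Contact came at the predicted height: 2.2 N corresponds to about 1.7 mm of stroke. About 3.3 mm more brings it to half stroke.

Emit:
servo_tool([
  [[0, 0, -0.001, 0, 0.025], [0, 0, -0.001, 0, 0.025], [0, 0, -0.001, 0, 0.025], [0, 0, -0.0004, 0, 0.025], [0, 0, 0, 0, 0.025], [0, 0, 0, 0, 0.025], [0, 0, 0, 0, 0.025]],
])

```text
time_s: 20.25
ee_pos: [0.5679, 0.005, 0.1874]
tool_rot: [0.32, 3.125, 0.0]
contact_force: [0.7, 0.3, 2.2]
opening: 0.436
```

```bash
python3 f.py; python3 - <<'E'
from h import *
im=cv2.imread("pics/last.png"); cv2.imwrite("pics/s8c.png",cv2.resize(im[150:230,230:310],None,fx=7.5,fy=7.5,interpolation=2))
cv2.imwrite("pics/last_full.png",im)
E
```

```text
20.5 [0.91 0.37 3.1 ] [0.3  0.38 0.42] [0.5679 0.005  0.1873]
```

View pics/s8c.png

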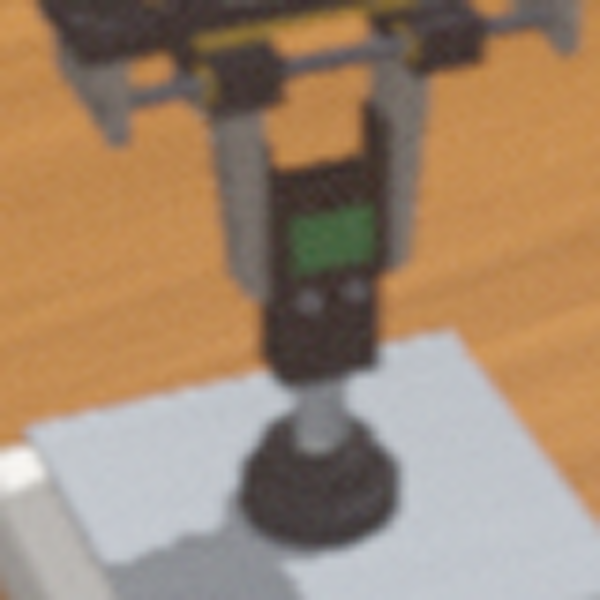

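View pics/last_full.png

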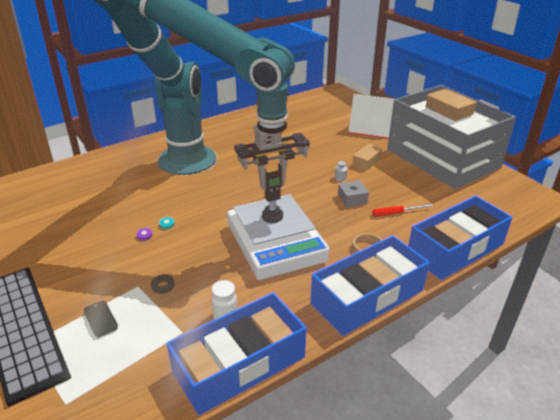

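The height gives about 5.1 mm of stroke. The force, about 5.0 N net of the tester's weight, gives about 5.7 mm. The tester is upright and hasn't slipped in the grip. I'm handing it in.

```bash
python3 -c "
from workcell import bot
print(bot.job_done()); s=bot.read_state(); print(s['time_s'],s['ee_pos'],s['contact_force'])"
```

```text
the job is handed in; nothing more can be done
None
the job is handed in; nothing more can be done
```

The stack is built, and I handed the job in at about 20.5 s with the tester still held pressed on the white dot.

- **Stack:** The wide disc measured about 1.4 mm from my fitted pan centre in the top picture. The narrow disc lies on it with its dot up. The top picture put the dot within about 1 mm of the wide disc's centre. A rougher reading from the scene camera differed by about 4 mm in y; I went with the top camera and the position where the arm had placed the disc.
- **Tester:** The tool was vertical to within about 0.001 rad at the last full check, above the dot. Its yaw was -0.20 rad, the same as the scale's, so the screen faces the display side. It did not slip in the grip during the press.
- **Plunger:** The height gives about 5.1 mm of stroke. The force, about 5.0 N net of the tester's weight, gives about 5.7 mm. They disagree by 0.6 mm, within the force noise of about 0.4 N, so both say roughly half.
- **Other things:** In the last scene picture the bystanders look where they were. I checked this by eye only.

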